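# Corner check of the resin-mixing scale

## Task

Before the casting resin is weighed out, check that the dial scale does not stick when it is loaded off-centre: with a fingertip, press down on the rubber pad at the platform corner above the zeroing wheel until the pointer stands between the prongs of the forked set hand, hold it there for at least a second, then let go completely so that the pointer returns to zero. Then do the same on the pad at the diagonally opposite corner. Never push the pointer out past the fork, do not pull the platform up, and leave the jars, bottle and cup standing where they are.

Things in the scene. Friction and masses are not known exactly. Their poses are not given: they have to be found in the camera images.
- scale: Cream dial scale fixed to the bench, housing 350 x 190 mm, 72 mm high, sloping down to the dial end. Origin on the bench under the platform's centre; x points from platform to dial, z up. Steel platform 180 x 180 mm, top 106 mm up when unloaded. Dial 154 mm across, centred at x = 175 mm. Black zeroing wheel, 32 mm across, on the housing's -y side at x = 62 mm, below the +x -y corner.
- platform (a joint): How far the platform is pressed down (m): 0 unloaded, bottoms at 0.027, negative if pulled up. It moves straight down, without tilting, against a spring of 700 N/m (so 7 N at 10 mm, 14 N at 20 mm), damped without bouncing, and springs back by itself in about 0.3 s.
- pointer (a joint): Angle of the black pointer (rad), clockwise seen from above: 0 at the long zero tick, and 0.08 rad for each mm the platform is pressed down (geared to it).
- set_hand (a joint): Angle of the forked set hand (rad), on the same scale as the pointer, 0.80 to 1.65. It stays where it was set, under the dial's cover. The pointer is at the mark when the two angles agree.
- pad_wheel: Black rubber pad, 28 mm across, 3 mm thick, on the platform's corner above the zeroing wheel, 70 mm from the platform's centre along +x and -y of the scale. Origin at the centre of its underside; its top is 3 mm higher, 109 mm above the bench when unloaded. Pressed first.
- pad_cross: The same pad on the diagonally opposite corner (-70, +70 mm in the scale's frame), away from the dial. Origin at the centre of its underside; its top is 3 mm higher. Pressed second. The other two corners carry the same pads.
- pointer_tip (a point): Point on the pointer, 54 mm from the dial's centre, level with the fork's prongs.
- fork_mid (a point): Point midway between the two prongs of the set hand, 54 mm from the dial's centre. The gap between the prongs is 18 mm wide, each prong 3 mm; the pointer is 3.5 mm wide. The x axis runs outward along the hand, z out of the dial; the pointer comes up from +y and lies past the fork at -y.
- paint_jar: Small olive paint jar, 34 mm across, 48 mm high, standing loose beside the scale; origin at the centre of its base. Leave alone.
- sand_jar: Small sand-coloured paint jar, 34 mm across, 48 mm high, standing loose; origin at the centre of its base. Leave alone.
- thinner: Clear thinner bottle with a black cap, 56 mm across, 98 mm high, standing loose; origin at the centre of its base. Leave alone.
- mix_cup: White mixing cup, 66 mm across, 66 mm high, standing loose; origin at the centre of its base. Leave alone.

How it is judged:
By the outcome, as a careful person would: the job done as asked, in the order asked, and still so for the second after the job is handed in, with the robot touching nothing.
It also fails if it takes over 56 s, if anything falls off the work surface, if the arm or the gripper's body presses on something with over 40 N, if the wrist force passes 120 N, or if a joint passes its speed limit or range.

## Robot

A 6-joint arm with a two-finger parallel gripper is mounted at the origin on the work surface. World frame = base frame: x ahead of the robot, y to its left, z up, the work surface at z = 0. Lengths are in m, angles in rad, forces in N, time in s.
With the tool pointing down it reaches from about 0.4 to 0.825 m from the base axis. Payload 7 kg.
Tool frame: the origin (TCP) lies midway between the tips of the shut fingers; the grasp point (between the pads) lies 19 mm behind it; z points along the fingers, y is the direction in which the jaws open and shut (so a half turn about z gives the same grasp; the last joint's range is limited). The gripper opens to 88 mm and grips with 3 to 60 N. Pads are 19 mm wide; open, the fingers measure 130 mm over their backs; the gripper's body (78 mm by 193 mm) begins 47 mm behind the grasp point.
Start: joints at [-0.963, 0.359, 0.012, 0, -1.224, -0.288], TCP at [0.212, -0.641, 0.227] pointing down, gripper open.
Joint ranges: [-3.07, 3.07], [-1.43, 2.12], [-1.02, 1.25], [-3.03, 1.67], [-3.05, -0], [-3.03, 3.03]. Speed limits (rad/s): [2.39, 2.39, 3.01, 3.14, 3.14, 3.14].

## Interface

Orientations are given as [roll, pitch, yaw] about the fixed x, y, z axes, in that order (R = Rz(yaw) Ry(pitch) Rx(roll)).
In Python, from station import get_state, grab_frame, camera_info, job_done gives the robot as it stands. The module is installed in compiled form; this text tells all that it offers.
- The arm moves only by the shell command python3 -m inch 'ROWS' [FORCE]. ROWS is JSON, a list that holds one entry, the list of rows, each a list of 7 numbers: the shift along the tool's x, y, z normalised to -1 to 1, where 1 is 50 cm, then the turn, a rotation vector about the tool's x, y, z normalised to -1 to 1, where 1 is 180 degrees, then the closure, from 0 (fully open) to 1 (shut). A call has 1 to 20 rows; each row shifts and turns the commanded pose from where the row before left it, along the tool's axes as they then stand; what a row does not reach is not made up. A row lasts 1/10 s, in which the tool goes at most 50 mm and 8.59 degrees, less where a joint would pass 70% of its speed; a pose out of reach is approached as far as the arm can. A call with a number of a shift or a turn outside -1 to 1 is refused whole. A call with a gripper value outside its range is refused whole. The fingers move at their own pace and stop on an object; FORCE is the grip in N (left out, the last holds). Time passes only in rows, so rows that do not move let the fingers close. It gives the time, the measured TCP pose, the force and the opening at its end, in the units of the state.
- get_state(): the state, without advancing time (a new reading comes with each control period).
- grab_frame(name): name is "side" or "top" or "wrist"; returns the picture (480x640x3 uint8, blue, green, red); there is no depth.
- camera_info(name): a dict with "vertical_fov" (degrees; the focal length in pixels is half the picture's height over the tangent of half this angle, whatever the lens; pixels are square), "cx", "cy" (the principal point, pixels), "R" (3x3) and "t" (3): a world point X has camera coordinates R X + t. Camera axes: x right, y down, z forward; pixel columns grow to the right and rows downward; lengths in m; the calibration is good to about 2 mm. A picture is of the moment at which its call begins: read the wrist's pose just before it. camera_info takes no time and is no camera call; for the wrist camera it gives the pose at the moment of the call.
- job_done(): hands the job in, once; it reports no verdict.
The state is a dict: "t": time; "q": joint angles; "qd": joint speeds; "joint_efforts": joint torques, N m; "eef_pos": TCP position; "ee_rot": TCP orientation; "force": force on the tool from outside, world axes, zero at the start; "moment": the same for the moment, N m; "width": finger opening in m.
Only numpy, scipy, OpenCV 4.12 (cv2) and the standard library are available. Lean on these libraries where they do the work, as an engineer would, in place of code of your own. Each camera call takes 0.05 s, during which the arm holds its last target.

## Working session

There is one attempt and no reset: what is moved stays moved. The work goes in short steps, Python scripts to look and compute and a shell command to move; the robot and the scene stay as the last step left them, time stands still between calls to the robot, and variables do not carry over. Pictures are saved under pics/ and viewed, and the job is handed in when it is done.

```bash
mkdir -p pics; python3 - <<'E'
from station import *
import cv2
s=get_state();print({k:(v if not hasattr(v,'round') else v) for k,v in s.items()})
for n in ("side","top","wrist"):
    c=camera_info(n);print(n,c)
    cv2.imwrite(f"pics/{n}0.png",grab_frame(n))
E
```

```text
{'t': 0.0, 'q': array([-9.62917767e-01,  3.59410119e-01,  1.10760899e-02, -3.19075438e-04,
       -1.22409261e+00, -2.88097511e-01]), 'qd': array([ 1.52075409e-04,  1.00074954e-05,  5.17751581e-04,  3.24854554e-04,
        4.18351447e-04, -1.42160315e-03]), 'joint_efforts': array([ 2.59520284e-04, -5.82711554e+01,  2.93058801e+01,  6.99719220e+00,
        7.02770718e-03, -1.38980645e-04]), 'eef_pos': array([ 0.21200922, -0.64034187,  0.22562076]), 'ee_rot': array([ 3.13994430e+00, -1.75670945e-04, -2.82192013e+00]), 'force': array([-1.20908839,  0.01063153,  0.68513375]), 'moment': array([ 0.03592394, -0.00873337,  0.00025405]), 'width': 0.08732159625837752}
side {'vertical_fov': 54.11298194712012, 'cx': 317.2458258118036, 'cy': 238.60031240315413, 'R': array([[-0.75491757, -0.65570692, -0.01216123],
       [-0.36023771,  0.43009579, -0.82779611],
       [ 0.54802213, -0.62053689, -0.56089723]]), 't': array([0.46061453, 0.26821133, 0.71933791])}
top {'vertical_fov': 42.03879344086169, 'cx': 328.41540365021444, 'cy': 239.74331593541564, 'R': array([[-0.01414302, -0.99955019, -0.02644594],
       [-0.98247921,  0.01880731, -0.18542085],
       [ 0.18583483,  0.02336018, -0.98230327]]), 't': array([0.07789142, 0.57201441, 1.00352333])}
wrist {'vertical_fov': 68.98841479155148, 'cx': 321.0522967848577, 'cy': 239.18551985951734, 'R': array([[-3.13098504e-01,  9.49720492e-01,  5.60584711e-04],
       [ 9.12938536e-01,  3.00809650e-01,  2.75783945e-01],
       [ 2.61749035e-01,  8.68593201e-02, -9.61219486e-01]]), 't': array([ 0.67504509, -0.03487244,  0.38886939])}
```

View pics/top0.png

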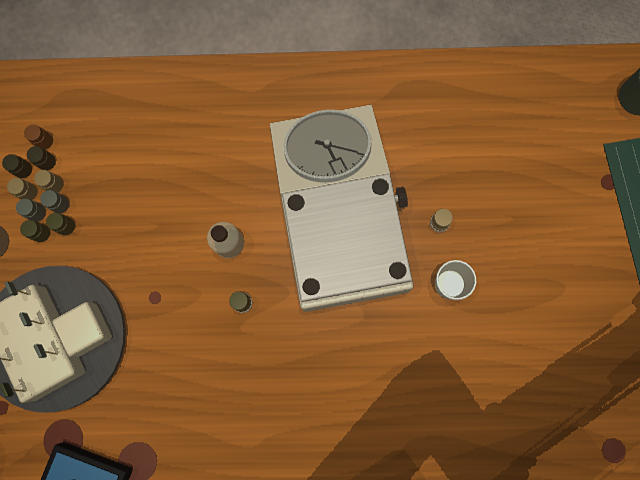

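View pics/side0.png

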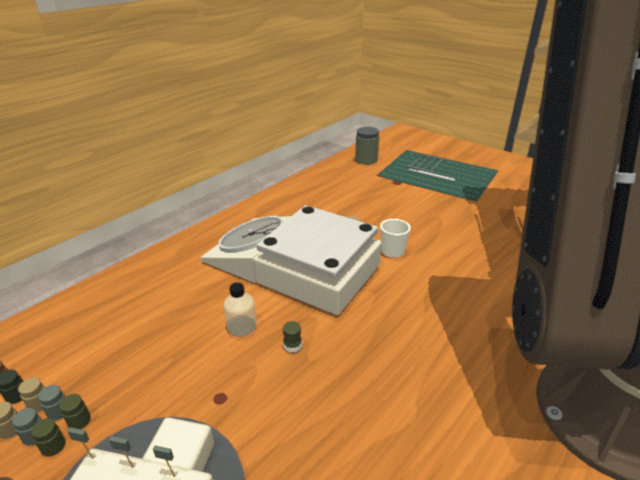

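View pics/wrist0.png

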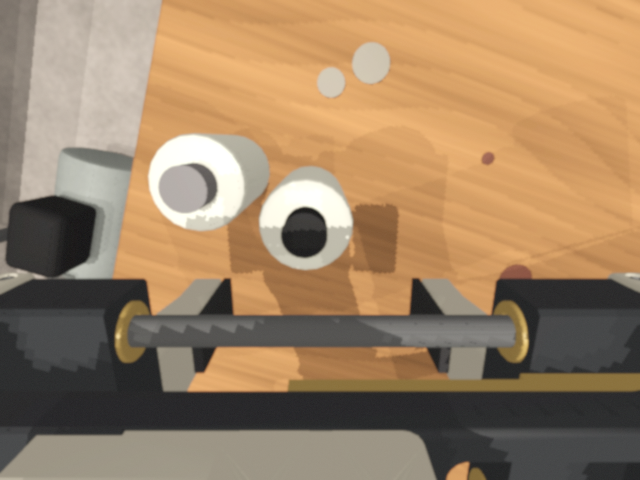

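```bash
cat > h.py <<'E'
from station import *
import numpy as np, cv2
def K(n,c=None):
    c=c or camera_info(n); f=240/np.tan(np.radians(c["vertical_fov"])/2); return c,f
def ray(n,u,v,z,c=None):
    c,f=K(n,c); d=np.array([(u-c["cx"])/f,(v-c["cy"])/f,1]); R=np.array(c["R"]);t=np.array(c["t"])
    o=-R.T@t; w=R.T@d; return o+w*(z-o[2])/w[2]
def proj(n,X,c=None):
    c,f=K(n,c); p=np.array(c["R"])@X+c["t"]; return np.array([f*p[0]/p[2]+c["cx"],f*p[1]/p[2]+c["cy"]])
E
python3 - <<'E'
from h import *
im=cv2.imread("pics/top0.png")
g=cv2.cvtColor(im,cv2.COLOR_BGR2GRAY)
m=(g<70).astype(np.uint8); m[:, :275]=0;m[:,395 if 0 else 412:]=0;m[:170]=0;m[305:]=0
n,l,s,c=cv2.connectedComponentsWithStats(m)
P=[]
for i in range(1,n):
    if s[i][4]>60: print(s[i],c[i],ray("top",*c[i],.109).round(4))
cv2.imwrite("pics/dial0.png",cv2.resize(im[100:190,265:395],None,fx=6,fy=6,interpolation=cv2.INTER_CUBIC))
E
```

```text
[372 179  17  16 205] [379.75609756 186.45853659] [ 0.6496 -0.0178  0.109 ]
[395 187  13  24 221] [401.13574661 198.16742081] [ 0.6292 -0.0518  0.109 ]
[288 195  16  16 203] [295.49261084 202.1773399 ] [0.6261 0.1197 0.109 ]
[389 263  17  16 218] [397.18348624 270.13761468] [ 0.5118 -0.0413  0.109 ]
[303 279  17  16 219] [310.68493151 286.39269406] [0.4883 0.0962 0.109 ]
```

View pics/dial0.png

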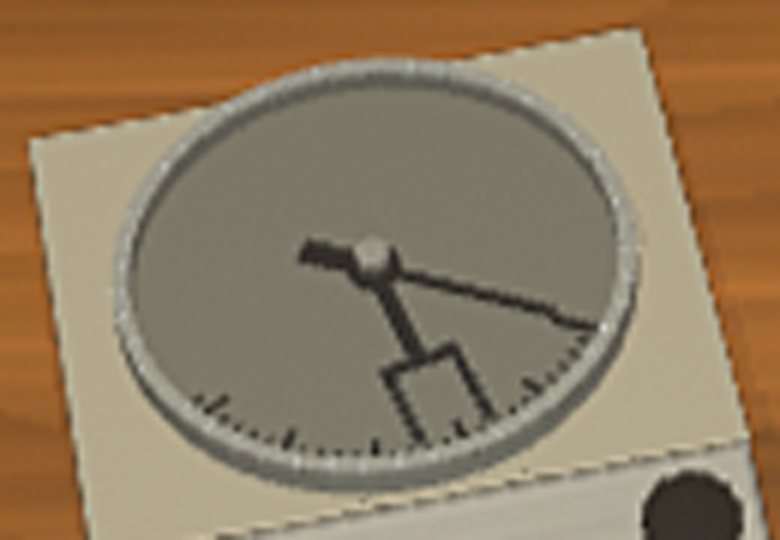

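```bash
python3 - <<'E'
from h import *
P=np.array([[.6496,-.0178],[.6261,.1197],[.5118,-.0413],[.4883,.0962]])
o=P.mean(0); xa=(P[0]+P[1]-P[2]-P[3]); yaw=np.arctan2(xa[1],xa[0]); print(o,yaw,np.linalg.norm(P[0]-P[3]),np.linalg.norm(P[1]-P[2]))
c,f=K("top");print("cam",-np.array(c["R"]).T@c["t"])
c2,_=K("side");print("side",-np.array(c2["R"]).T@c2["t"])
c3,_=K("wrist");s=get_state();from scipy.spatial.transform import Rotation as Ro
Rt=Ro.from_euler("xyz",s["ee_rot"]).as_matrix(); cw=-np.array(c3["R"]).T@c3["t"]
print("wristcam in tool",Rt.T@(cw-s["eef_pos"]),"axes(tool->cols cam axes)",(Rt.T@np.array(c3["R"]).T).round(3).tolist()); print(Rt.round(3).tolist())
def W(x,y,z): return np.array([o[0]+x*np.cos(yaw)-y*np.sin(yaw),o[1]+x*np.sin(yaw)+y*np.cos(yaw),z])
# tilt: match projected zoom image housing corners? use dial circle extents
for tilt in (0.1,.15,.2,.25,.3):
  for h in (.05,.055,.06,.065,.07):
    a=np.linspace(0,2*np.pi,360)
    q=np.array([proj("top",W(.175+.077*np.cos(t)*np.cos(tilt),.077*np.sin(t),h-.077*np.cos(t)*np.sin(tilt)),c) for t in a])
    q=(q-[265,100])*6
    print(tilt,h,q.min(0).round(),q.max(0).round())
E
```

```text
[0.56895 0.0392 ] 0.16891203727928217 0.19751883454496177 0.19744743604311502
cam [0.3766043  0.04365585 1.09388756]
side [0.05013274 0.63304728 0.63110057]
wristcam in tool [ 0.07463756 -0.0003825  -0.15731743] axes(tool->cols cam axes) [[-0.001, -0.961, -0.276], [1.0, -0.001, -0.001], [0.001, -0.276, 0.961]]
[[-0.949, -0.314, -0.001], [-0.314, 0.949, 0.001], [0.0, 0.001, -1.0]]
0.1 0.05 [109.  38.] [636. 522.]
0.1 0.055 [107.  31.] [637. 517.]
0.1 0.06 [106.  24.] [638. 513.]
0.1 0.065 [104.  18.] [638. 508.]
0.1 0.07 [102.  11.] [639. 503.]
0.15 0.05 [109.  44.] [636. 517.]
0.15 0.055 [108.  37.] [637. 512.]
0.15 0.06 [106.  31.] [638. 507.]
0.15 0.065 [104.  24.] [638. 503.]
0.15 0.07 [103.  17.] [639. 498.]
0.2 0.05 [110.  51.] [636. 511.]
0.2 0.055 [108.  44.] [637. 506.]
0.2 0.06 [106.  38.] [638. 502.]
0.2 0.065 [105.  31.] [638. 497.]
0.2 0.07 [103.  24.] [639. 492.]
0.25 0.05 [110.  58.] [636. 505.]
0.25 0.055 [108.  52.] [637. 500.]
0.25 0.06 [106.  45.] [638. 495.]
0.25 0.065 [105.  39.] [638. 490.]
0.25 0.07 [103.  32.] [639. 485.]
0.3 0.05 [110.  66.] [636. 498.]
0.3 0.055 [108.  60.] [637. 493.]
0.3 0.06 [107.  53.] [638. 488.]
0.3 0.065 [105.  47.] [638. 483.]
0.3 0.07 [103.  40.] [639. 478.]
```

```bash
cat >> h.py <<'E'
o2=np.array([.56895,.0392]); yaw=.1689
def W(x,y,z): return np.array([o2[0]+x*np.cos(yaw)-y*np.sin(yaw),o2[1]+x*np.sin(yaw)+y*np.cos(yaw),z])
def dialpt(n,u,v,tilt,h,c=None):
    # ray onto dial plane -> dial coords (x outward from platform, y)
    c,f=K(n,c); R=np.array(c["R"]);o=-R.T@c["t"]; w=R.T@np.array([(u-c["cx"])/f,(v-c["cy"])/f,1])
    ex=W(np.cos(tilt),0,0)-W(0,0,0); ex[2]=-np.sin(tilt); ey=W(0,1,0)-W(0,0,0); p0=W(.175,0,h); nn=np.cross(ex,ey)
    p=o+w*((p0-o)@nn)/(w@nn); return np.array([(p-p0)@ex,(p-p0)@ey])
E
python3 - <<'E'
from h import *
c=camera_info("top")
for tilt in (.25,.3,.35,.4):
  for h in (.05,.055,):
    g=lambda x,y:dialpt("top",x/6+265,y/6+100,tilt,h,c)
    an=lambda p:-np.arctan2(p[1],p[0])
    tail,tip=g(310,250),g(600,327); ba,fm=g(420,360),g(455,428); hub=g(372,266)
    a0=an(tip-tail); a1=an(fm-hub); print(tilt,h,"ptr",a0.round(3),an(tip-hub).round(3),"set",a1.round(3),"diff",(a1-a0).round(3),"hub",hub.round(4),"rF",np.linalg.norm(fm-hub).round(4),np.linalg.norm(tip-hub).round(4),"prongs",[(an(g(*p)-hub)-a0).round(3) for p in((490,415),(420,440))])
E
```

```text
0.25 0.05 ptr 2.088 2.09 set 2.91 diff 0.822 hub [ 0.0031 -0.0006] rF 0.0608 0.0702 prongs [np.float64(0.648), np.float64(0.997)]
0.25 0.055 ptr 2.088 2.09 set 2.91 diff 0.822 hub [ 0.0011 -0.0004] rF 0.0605 0.0698 prongs [np.float64(0.648), np.float64(0.997)]
0.3 0.05 ptr 2.104 2.106 set 2.92 diff 0.816 hub [ 0.0032 -0.0006] rF 0.0626 0.0706 prongs [np.float64(0.647), np.float64(0.985)]
0.3 0.055 ptr 2.104 2.106 set 2.92 diff 0.816 hub [ 0.0011 -0.0004] rF 0.0623 0.0702 prongs [np.float64(0.647), np.float64(0.985)]
0.35 0.05 ptr 2.121 2.124 set 2.93 diff 0.809 hub [ 0.0033 -0.0006] rF 0.0648 0.0711 prongs [np.float64(0.644), np.float64(0.972)]
0.35 0.055 ptr 2.121 2.124 set 2.93 diff 0.809 hub [ 0.0012 -0.0004] rF 0.0644 0.0708 prongs [np.float64(0.644), np.float64(0.972)]
0.4 0.05 ptr 2.141 2.144 set 2.941 diff 0.799 hub [ 0.0035 -0.0006] rF 0.0672 0.0718 prongs [np.float64(0.641), np.float64(0.956)]
0.4 0.055 ptr 2.141 2.144 set 2.941 diff 0.799 hub [ 0.0012 -0.0004] rF 0.0669 0.0714 prongs [np.float64(0.641), np.float64(0.956)]
```

```bash
python3 -m inch '[[[-0.0643,0.0478,0,0,0,0,1],[-0.0643,0.0478,0,0,0,0,1],[-0.0643,0.0478,0,0,0,0,1],[-0.0643,0.0478,0,0,0,0,1],[-0.0643,0.0478,0,0,0,0,1],[-0.0643,0.0478,0,0,0,0,1],[-0.0643,0.0478,0,0,0,0,1],[-0.0643,0.0478,0,0,0,0,1],[-0.0643,0.0478,0,0,0,0,1],[-0.0643,0.0478,0,0,0,0,1],[-0.0643,0.0478,0,0,0,0,1],[-0.0643,0.0478,0,0,0,0,1],[-0.0643,0.0478,0,0,0,0,1],[-0.0643,0.0478,0,0,0,0,1],[-0.0643,0.0478,0,0,0,0,1],[-0.0643,0.0478,0,0,0,0,1],[-0.0643,0.0478,0,0,0,0,1],[-0.0643,0.0478,0,0,0,0,1],[-0.0643,0.0478,0,0,0,0,1]]]'
python3 -c "
from h import *
print(get_state()['q'].round(3))"
```

```text
t: 2.05
eef_pos: [0.6499, -0.0161, 0.2264]
ee_rot: [3.142, -0.0, -2.822]
force: [-0.3, -0.5, 0.1]
width: 0.0004
[ 0.275  0.318 -0.047 -0.    -1.206 -1.525]
```

```bash
python3 -m inch '[[[0,0,0,0,0,-0.047,1],[0,0,0,0,0,-0.047,1],[0,0,0,0,0,-0.047,1],[0,0,0,0,0,-0.047,1],[0,0,0,0,0,-0.047,1],[0,0,0,0,0,-0.047,1],[0,0,0,0,0,-0.047,1],[0,0,0,0,0,-0.047,1],[0,0,0,0,0,-0.047,1],[0,0,0,0,0,-0.047,1],[0,0,0,0,0,-0.047,1],[0,0,0,0,0,-0.047,1],[0,0,0,0,0,-0.047,1],[0,0,0,0,0,-0.047,1],[0,0,0,0,0,-0.047,1],[0,0,0,0,0,-0.047,1],[0,0,0,0,0,-0.047,1],[0,0,0,0,0,-0.047,1],[0,0,0,0,0,-0.047,1],[0,0,0,0,0,-0.047,1]]]'
python3 -m inch '[[[0,0,0,0,0,-0.047,1],[0,0,0,0,0,-0.047,1],[0,0,0,0,0,-0.047,1],[0,0,0,0,0,-0.047,1],[0,0,0,0,0,-0.047,1],[0,0,0,0,0,0,1]]]'
python3 - <<'E'
from h import *
s=get_state();print(s['q'].round(3),s['eef_pos'],s['force'])
cv2.imwrite("pics/w1.png",grab_frame("wrist"));cv2.imwrite("pics/t1.png",grab_frame("top"))
from scipy.spatial.transform import Rotation as Ro
R=Ro.from_euler("xyz",s["ee_rot"]).as_matrix()
print(R.T@(W(.07,-.07,.109)-s["eef_pos"])/.5)
E
```

```text
t: 4.05
eef_pos: [0.6491, -0.0177, 0.2262]
ee_rot: [-3.142, 0.001, 0.137]
force: [-0.3, -0.2, -0.3]
width: 0.0002
t: 4.65
eef_pos: [0.6491, -0.0177, 0.2262]
ee_rot: [-3.141, 0.001, 0.872]
force: [1.1, -0.2, 0.2]
width: 0.0004
[ 0.273  0.318 -0.049 -0.    -1.205  2.17 ] [ 0.6490916  -0.01765558  0.22618933] [ 1.08411001 -0.18397743  0.20605382]
[0.00034515 0.00157125 0.23437776]
```

View pics/w1.png

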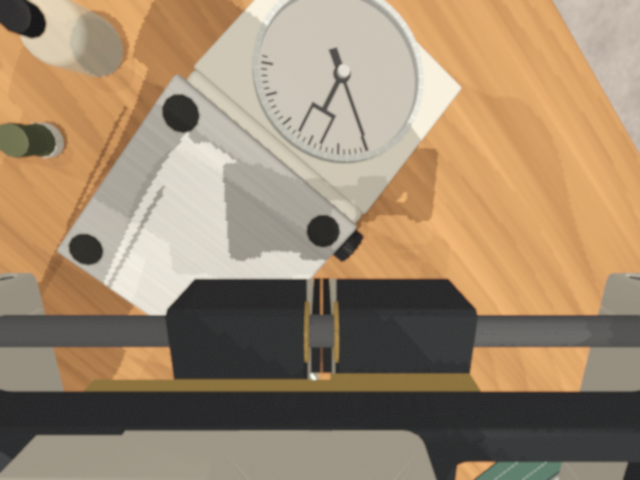

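View pics/t1.png

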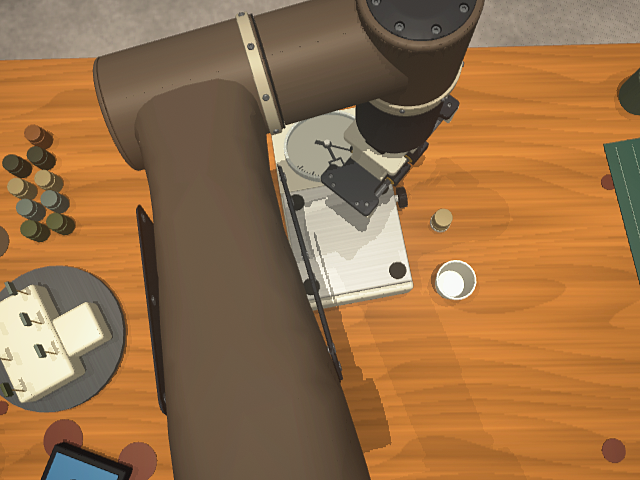

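```bash
python3 - <<'E'
from h import *
im=cv2.imread("pics/w1.png");c=camera_info("wrist")
g=cv2.cvtColor(im,cv2.COLOR_BGR2GRAY)
for box in ((300,210,345,250),(160,90,202,134),(66,230,106,268)):
    x0,y0,x1,y1=box; m=(g[y0:y1,x0:x1]<60).astype(np.uint8)
    n,l,s,ce=cv2.connectedComponentsWithStats(m); i=1+np.argmax(s[1:,4]); u=ce[i]+[x0,y0]; print(u,s[i],ray("wrist",*u,.109,c).round(4))
print([W(*p,.109).round(4) for p in((.07,-.07),(.07,.07),(-.07,.07))])
cv2.imwrite("pics/w1z.png",cv2.resize(im[0:165,245:425],None,fx=4,fy=3.6 and 4,interpolation=cv2.INTER_CUBIC)[:600])
E
```

```text
[322.52142857 230.57714286] [  8   6  30  30 700] [ 0.6519 -0.0168  0.109 ]
[180.24304069 113.04710921] [  4   6  34  35 934] [0.6301 0.1201 0.109 ]
[ 85.48502994 248.88173653] [  4   5  32  28 668] [0.4931 0.0983 0.109 ]
[array([ 0.6497, -0.018 ,  0.109 ]), array([0.6262, 0.12  , 0.109 ]), array([0.4882, 0.0964, 0.109 ])]
```

View pics/w1z.png

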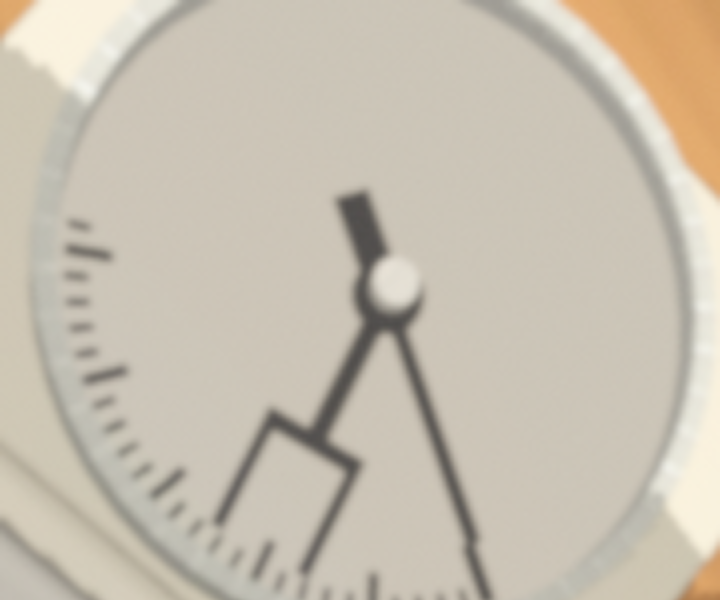

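```bash
python3 - <<'E'
from h import *
c=camera_info("wrist")
for tilt in (.2,.25,.3):
    h=.055
    g=lambda x,y:dialpt("wrist",x/4+245,y/4,tilt,h,c)
    an=lambda p:-np.arctan2(p[1],p[0])
    tail,tip=g(352,195),g(472,540); ba,fm=g(315,440),g(262,548); hub=g(385,300)
    print(tilt,an(tip-tail).round(3),an(tip-hub).round(3),an(fm-hub).round(3),an(fm-ba).round(3),"diff",(an(fm-hub)-an(tip-hub)).round(3),(an(fm-ba)-an(tip-tail)).round(3),hub,np.linalg.norm(fm-hub))
E
```

```text
0.2 2.089 2.075 2.929 2.925 diff 0.854 0.836 [ 0.00350116 -0.00190127] 0.059083106946203466
0.25 2.097 2.083 2.93 2.926 diff 0.847 0.829 [ 0.00357189 -0.00188974] 0.05973518299747317
0.3 2.106 2.092 2.932 2.927 diff 0.84 0.821 [ 0.00365485 -0.00187771] 0.06054924602905265
```

```bash
python3 -m inch '[[[0.001,0.001,0.037,0,0,0,1],[0.001,0.001,0.037,0,0,0,1],[0,0,0.037,0,0,0,1],[0,0,0.037,0,0,0,1],[0,0,0.037,0,0,0,1],[0,0,0.025,0,0,0,1],[0,0,0.01,0,0,0,1],[0,0,0,0,0,0,1],[0,0,0,0,0,0,1]]]'
python3 - <<'E'
from h import *
s=get_state();print(s['eef_pos'],s['force'])
cv2.imwrite("pics/w2.png",grab_frame("wrist"))
E
```

```text
t: 5.65
eef_pos: [0.6513, -0.0175, 0.1174]
ee_rot: [3.141, -0.001, 0.869]
force: [-0.3, 0.4, -0.7]
width: 0.0005
[ 0.65127102 -0.01749501  0.11736337] [-0.25937203  0.39838596 -0.72779002]
```

View pics/w2.png

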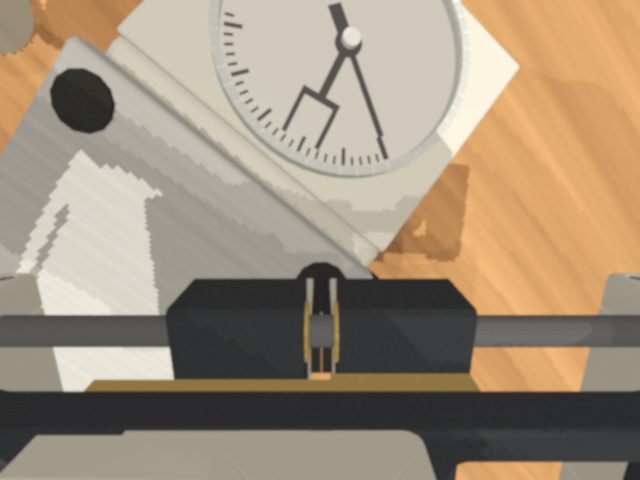

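```bash
python3 -m inch '[[[0,0,0.007,0,0,0,1],[0,0,0.007,0,0,0,1],[0,0,0.007,0,0,0,1],[0,0,0.007,0,0,0,1],[0,0,0,0,0,0,1],[0,0,0,0,0,0,1],[0,0,0,0,0,0,1]]]'
cat > m.py <<'E'
from h import *
import sys
s=get_state();print(s['t'],s['eef_pos'],s['force'])
im=grab_frame("wrist");cv2.imwrite(f"pics/{sys.argv[1]}.png",cv2.resize(im[0:200,190:440],None,fx=3,fy=3,interpolation=cv2.INTER_CUBIC))
E
python3 m.py w3
```

```text
t: 6.4
eef_pos: [0.651, -0.0175, 0.1029]
ee_rot: [3.141, -0.0, 0.87]
force: [-0.6, 0.1, 4.6]
width: 0.0005
6.4 [ 0.65096926 -0.01748656  0.10289833] [-0.56922535  0.09528258  4.58946363]
```

View pics/w3.png

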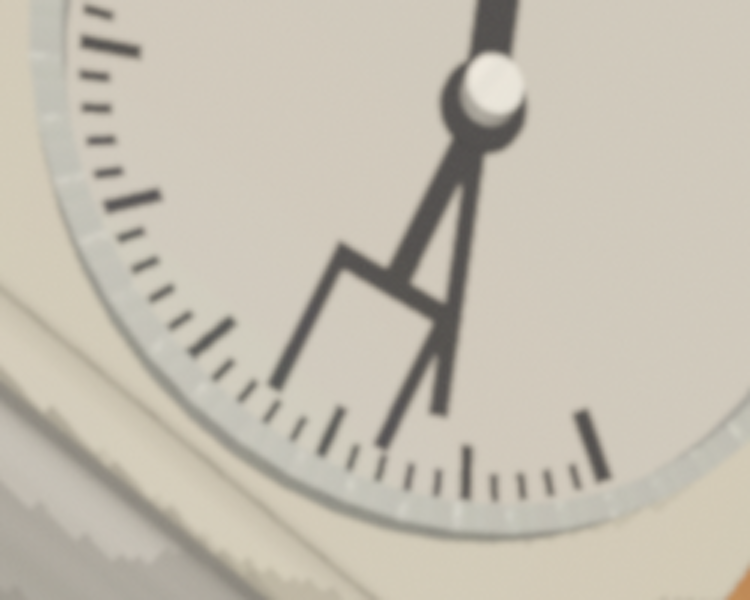

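```bash
python3 -m inch '[[[0,0,0.004,0,0,0,1],[0,0,0.004,0,0,0,1],[0,0,0,0,0,0,1],[0,0,0,0,0,0,1],[0,0,0,0,0,0,1]]]'
python3 m.py w4
```

```text
t: 6.95
eef_pos: [0.651, -0.0175, 0.0992]
ee_rot: [3.141, -0.001, 0.87]
force: [-1.7, 1.7, 7.5]
width: 0.0003
6.95 [ 0.65099647 -0.01745641  0.09920025] [-1.68969419  1.72969188  7.50035587]
```

View pics/w4.png

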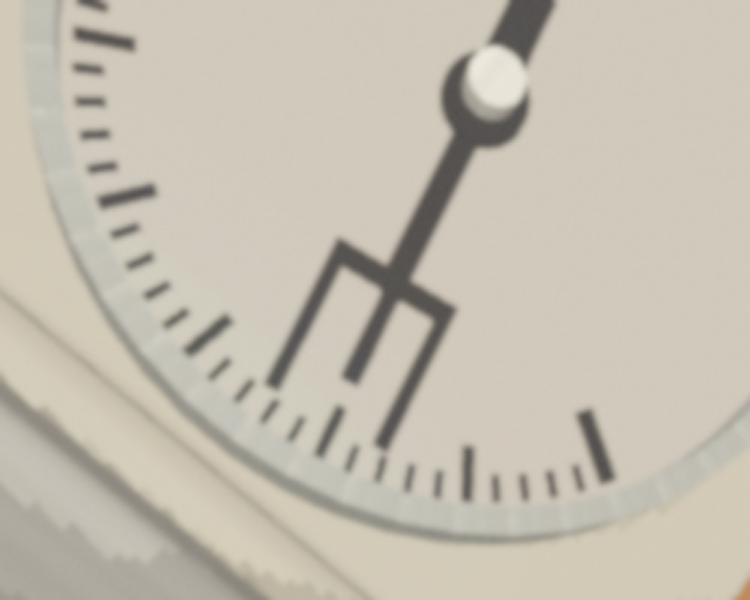

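The pointer tip (350,380) stands in the middle of the fork, between prongs at about (300,330) and (415,380). I'll hold it for about 1.6 s and then lift off.

```bash
python3 -m inch '[[[0,0,0,0,0,0,1],[0,0,0,0,0,0,1],[0,0,0,0,0,0,1],[0,0,0,0,0,0,1],[0,0,0,0,0,0,1],[0,0,0,0,0,0,1],[0,0,0,0,0,0,1],[0,0,0,0,0,0,1],[0,0,0,0,0,0,1],[0,0,0,0,0,0,1],[0,0,0,0,0,0,1],[0,0,0,0,0,0,1],[0,0,0,0,0,0,1],[0,0,0,0,0,0,1],[0,0,0,0,0,0,1],[0,0,0,0,0,0,1]]]'
python3 m.py w5
python3 -m inch '[[[0,0,-0.02,0,0,0,1],[0,0,-0.02,0,0,0,1],[0,0,-0.02,0,0,0,1],[0,0,-0.02,0,0,0,1],[0,0,0,0,0,0,1],[0,0,0,0,0,0,1],[0,0,0,0,0,0,1],[0,0,0,0,0,0,1],[0,0,0,0,0,0,1],[0,0,0,0,0,0,1]]]'
python3 m.py w6
python3 - <<'E'
from h import *
from scipy.spatial.transform import Rotation as Ro
s=get_state();R=Ro.from_euler("xyz",s["ee_rot"]).as_matrix()
print(R.T@(np.array([.4895,.0970,.109])-s["eef_pos"])/.5)
a,b=cv2.imread("pics/w5.png"),cv2.imread("pics/w6.png")
cv2.imwrite("pics/w56.png",cv2.resize(np.hstack([a,b]),(800,320)))
E
```

```text
t: 8.6
eef_pos: [0.651, -0.0174, 0.0992]
ee_rot: [3.141, -0.001, 0.87]
force: [-0.6, 0.8, 7.3]
width: 0.0007
8.6 [ 0.65098521 -0.01744903  0.09921914] [-0.61861115  0.81814585  7.26544227]
t: 9.65
eef_pos: [0.6506, -0.0175, 0.1382]
ee_rot: [-3.141, 0.0, 0.87]
force: [-0.9, -0.0, 0.2]
width: 0.0005
9.65 [ 0.65057639 -0.01753795  0.13823769] [-0.86212799 -0.02169918  0.15450729]
[-0.03284049 -0.39402048  0.05872156]
```

View pics/w56.png

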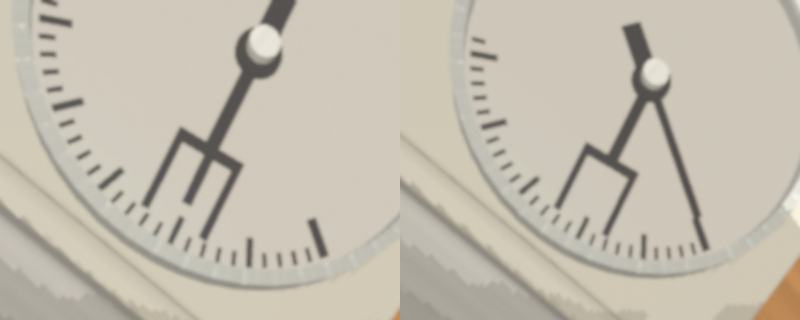

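```bash
python3 -m inch '[[[0,0,-0.03,0,0,0,1],[0,0,-0.03,0,0,0,1],[0,0,-0.03,0,0,0,1],[-0.0033,-0.0394,0,0,0,0,1],[-0.0033,-0.0394,0,0,0,0,1],[-0.0033,-0.0394,0,0,0,0,1],[-0.0033,-0.0394,0,0,0,0,1],[-0.0033,-0.0394,0,0,0,0,1],[-0.0033,-0.0394,0,0,0,0,1],[-0.0033,-0.0394,0,0,0,0,1],[-0.0033,-0.0394,0,0,0,0,1],[-0.0033,-0.0394,0,0,0,0,1],[-0.0033,-0.0394,0,0,0,0,1],[0,0,0,0,0,0,1],[0,0,0,0,0,0,1]]]'
python3 - <<'E'
from h import *
s=get_state();print(s['q'].round(3),s['eef_pos'])
c=camera_info("wrist")
for n in("wrist","top","side"):cv2.imwrite(f"pics/{n}7.png",grab_frame(n))
g=cv2.cvtColor(cv2.imread("pics/wrist7.png"),cv2.COLOR_BGR2GRAY)[:262]
n,l,st,ce=cv2.connectedComponentsWithStats((g<60).astype(np.uint8))
for i in range(1,n):
    if st[i][4]>200: print(st[i],ce[i],ray("wrist",*ce[i],.109,c).round(4))
E
```

```text
t: 11.2
eef_pos: [0.4897, 0.0972, 0.1839]
ee_rot: [3.141, -0.001, 0.871]
force: [0.3, -0.3, 0.6]
width: 0.0004
[ 0.59   0.102 -0.431  0.    -1.038  1.851] [0.48969295 0.09720812 0.18393464]
[ 447   62   41   44 1385] [466.95306859  83.31841155] [0.6273 0.1209 0.109 ]
[217 107  18  35 255] [227.14117647 126.19215686] [0.4973 0.1979 0.109 ]
[ 587  209   39   34 1020] [606.06372549 225.20196078] [ 0.6502 -0.0157  0.109 ]
[303 231  37  31 950] [321.11368421 246.93263158] [0.4911 0.0983 0.109 ]
```

View pics/wrist7.png

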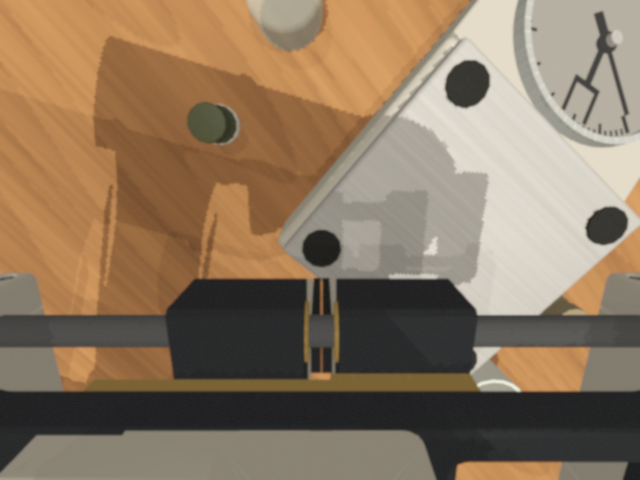

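View pics/top7.png

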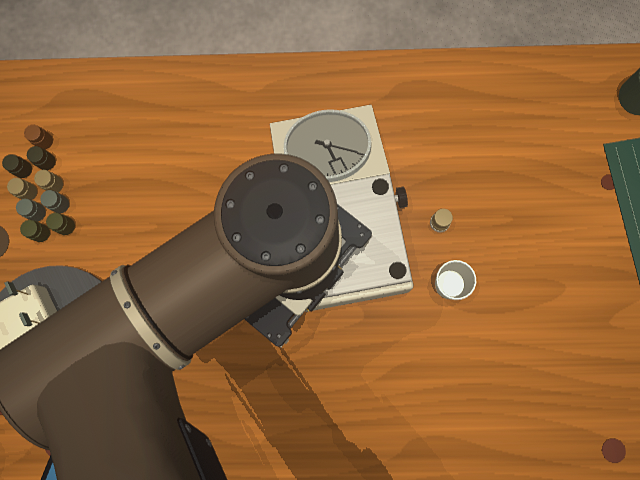

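View pics/side7.png

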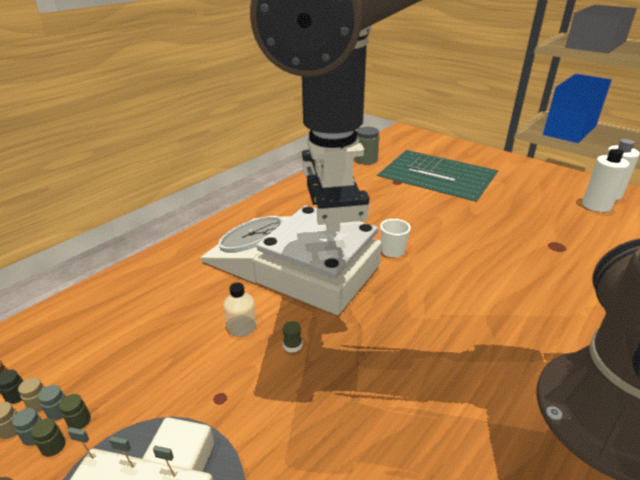

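```bash
python3 -m inch '[[[0,0,0.03,0,0,0,1],[0,0,0.03,0,0,0,1],[0,0,0.03,0,0,0,1],[0,0,0.03,0,0,0,1],[0,0,0.012,0,0,0,1],[0,0,0,0,0,0,1],[0,0,0,0,0,0,1],[0,0,0,0,0,0,1]]]'
python3 -m inch '[[[0,0,0.006,0,0,0,1],[0,0,0.006,0,0,0,1],[0,0,0.006,0,0,0,1],[0,0,0.006,0,0,0,1],[0,0,0,0,0,0,1],[0,0,0,0,0,0,1],[0,0,0,0,0,0,1],[0,0,0,0,0,0,1]]]'
cat > m2.py <<'E'
from h import *
import sys
s=get_state();print(s['t'],s['eef_pos'],s['force'])
im=grab_frame("top");cv2.imwrite(f"pics/{sys.argv[1]}.png",cv2.resize(im[100:195,265:395],None,fx=6,fy=6,interpolation=cv2.INTER_CUBIC))
E
python3 m2.py t8
```

```text
t: 12.15
eef_pos: [0.4901, 0.0971, 0.1183]
ee_rot: [3.141, -0.001, 0.869]
force: [0.0, -0.0, 0.2]
width: 0.0006
t: 12.95
eef_pos: [0.4896, 0.097, 0.1057]
ee_rot: [3.142, -0.0, 0.87]
force: [-0.9, -0.0, 2.8]
width: 0.0003
12.95 [0.48960151 0.09703766 0.10569479] [-0.8826398  -0.0152934   2.76834738]
```

View pics/t8.png

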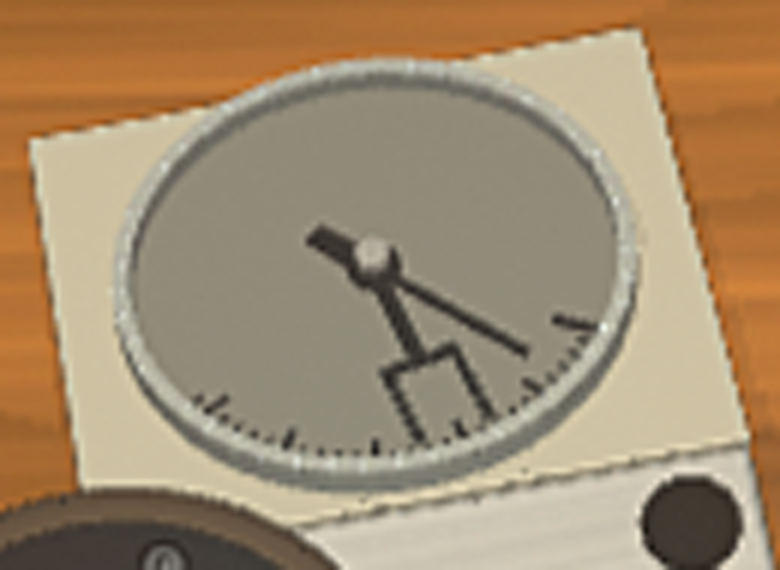

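```bash
python3 -m inch '[[[0,0,0.005,0,0,0,1],[0,0,0.005,0,0,0,1],[0,0,0.0034,0,0,0,1],[0,0,0,0,0,0,1],[0,0,0,0,0,0,1],[0,0,0,0,0,0,1]]]'
python3 m2.py t9
```

```text
t: 13.6
eef_pos: [0.4897, 0.097, 0.0991]
ee_rot: [3.141, -0.0, 0.87]
force: [-3.7, 1.3, 6.8]
width: 0.0001
13.6 [0.48965609 0.09704229 0.09912268] [-3.70133719  1.2929114   6.81887908]
```

View pics/t9.png

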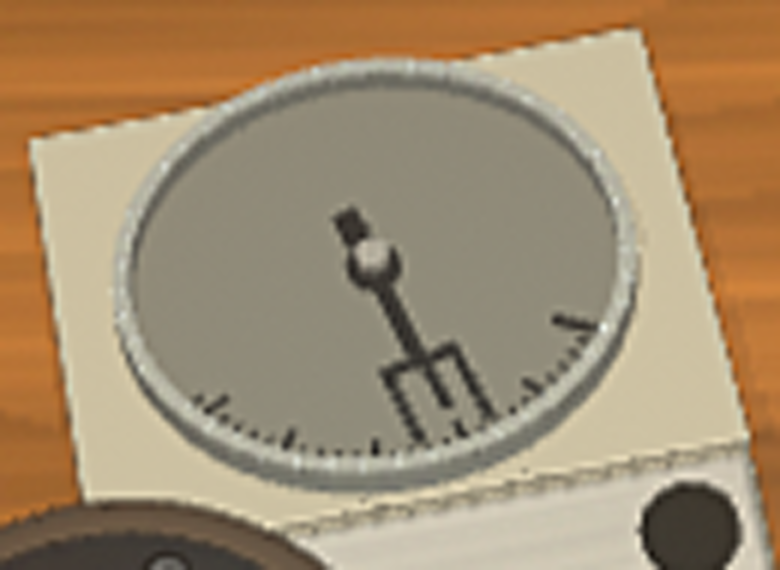

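The pointer tip (447,403) is centred between the prongs at about (405,410) and (480,395). I'll hold it, release, and rise clear.

```bash
python3 -m inch '[[[0,0,0,0,0,0,1],[0,0,0,0,0,0,1],[0,0,0,0,0,0,1],[0,0,0,0,0,0,1],[0,0,0,0,0,0,1],[0,0,0,0,0,0,1],[0,0,0,0,0,0,1],[0,0,0,0,0,0,1],[0,0,0,0,0,0,1],[0,0,0,0,0,0,1],[0,0,0,0,0,0,1],[0,0,0,0,0,0,1],[0,0,0,0,0,0,1],[0,0,0,0,0,0,1],[0,0,0,0,0,0,1],[0,0,0,0,0,0,1]]]'
python3 m2.py t10
python3 -m inch '[[[0,0,-0.02,0,0,0,1],[0,0,-0.02,0,0,0,1],[0,0,-0.03,0,0,0,1],[0,0,-0.03,0,0,0,1],[0,0,-0.03,0,0,0,1],[0,0,-0.02,0,0,0,1],[0,0,0,0,0,0,1],[0,0,0,0,0,0,1],[0,0,0,0,0,0,1],[0,0,0,0,0,0,1],[0,0,0,0,0,0,1],[0,0,0,0,0,0,1]]]'
python3 m2.py t11
python3 - <<'E'
from h import *
a,b=cv2.imread("pics/t10.png"),cv2.imread("pics/t11.png")
cv2.imwrite("pics/t1011.png",cv2.resize(np.hstack([a,b]),(800,292)))
cv2.imwrite("pics/top12.png",grab_frame("top"));cv2.imwrite("pics/side12.png",grab_frame("side"))
E
```

```text
t: 15.25
eef_pos: [0.4897, 0.0971, 0.0991]
ee_rot: [3.141, -0.0, 0.87]
force: [-2.2, 1.4, 7.2]
width: 0.0005
15.25 [0.48965572 0.09705502 0.09914699] [-2.20413131  1.41772841  7.18735235]
t: 16.5
eef_pos: [0.4894, 0.0969, 0.1735]
ee_rot: [-3.141, 0.001, 0.87]
force: [0.3, 0.6, 0.0]
width: 0.0006
16.5 [0.48941885 0.09687795 0.17350551] [0.30780655 0.60569359 0.00594435]
```

View pics/t1011.png

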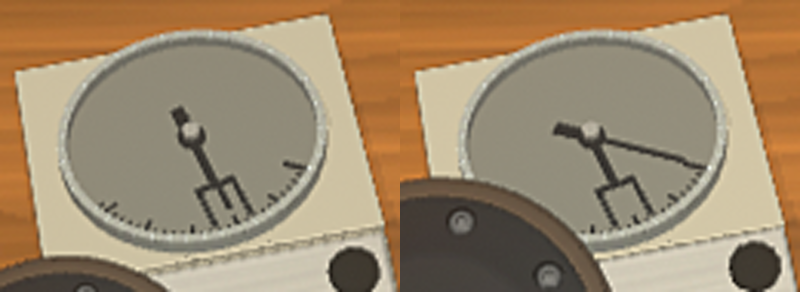

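View pics/side12.png

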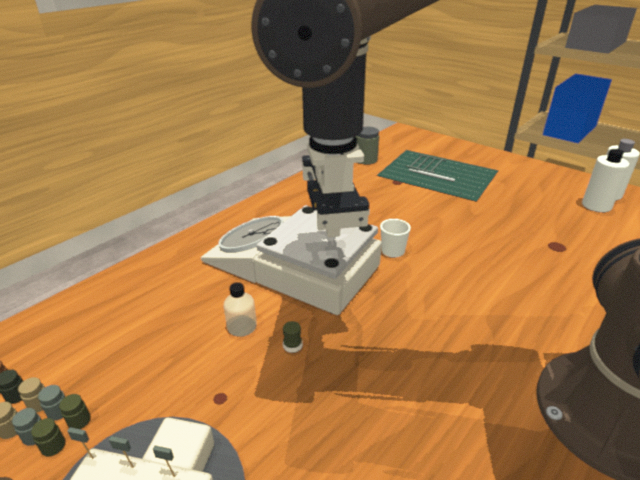

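The pointer is back at the zero tick. The bottle (238,310), olive jar (292,337) and cup (395,238) haven't moved. The fingertip is clear of the scale, about 65 mm above the pad.

```bash
python3 -c "
from station import *
print(job_done())"
```

```text
the job is handed in; nothing more can be done
None
```

I pressed both pads as asked, first the one above the zeroing wheel and then the diagonally opposite one, and handed the job in at about 16.6 s.

- **Presses:** I used the shut fingertips and pushed each pad down about 10 mm, with about 7 N. Pictures at the start and end of each hold showed the pointer in the middle of the fork. Each hold lasted at least 1.6 s. In every picture taken, the pointer stayed short of the far prong.
- **Release:** After each lift-off the pictures showed the pointer back on the zero tick, and the wrist force read about zero.
- **Loose items:** The last side picture showed the bottle, olive jar and cup where they started. The sand jar is not visible in that picture and I did not check it at the end; it was in place in the top view just before the second press, and the arm stayed well away from it.
- **Disagreement:** The top and wrist cameras differed by 2–5 mm on where the pads are. I used values in between, well within the pads' 14 mm radius.

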